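# Clamp the whetstone with the four-winged thumbscrew

### The job

The sharpening stone lies loose in its holder. Tighten the holder's red four-winged thumbscrew fully, clockwise as seen from its free end (so that the wings pass over the top away from the robot), by pushing the wings round with a fingertip, stroke after stroke, until it comes up tight and the jaw clamps the stone. Do not pinch the thumbscrew or force it, leave the stone lying in the holder, and do not disturb the things standing around.

Things in the scene. Friction and masses are not known exactly. Their poses are not given: they have to be found in the camera images.
- holder: Whetstone holder: steel base 64 x 226 mm on rubber feet, fixed to the worktop. Origin on the worktop under it, z up, long axis its own y. Fixed black jaw at the +y end (face at y = 80 mm, top 52 mm high), moving jaw near the -y end, then a steel threaded bridge. Own +x (away from the robot) is the way the upper wings must be pushed to tighten the thumbscrew.
- bridge (a point): Middle of the top edge of the bridge (44 mm wide in holder x, 14 mm thick in y), 58 mm above the worktop. A brass bush sticks out 2 mm from its outer face; the head stands free beyond it, 17 to 27 mm from the bridge to the hub.
- screw_head (a point): Centre of the red thumbscrew head: on the screw's axis (along holder y, 48 mm above the worktop), mid-width of the wings. Four flat wings 90 degrees apart with rounded tips reach 42 mm from the axis, each 7 mm thick and 16 mm wide along the axis; hub 22 mm across, 24 mm long. Turning moves the head 6 mm per turn towards the bridge; when tight it is 156 mm from the holder's origin.
- push_faces: Trailing faces of the four wings: those a fingertip pushes to tighten. Origin as the screw head; turns with it. A fingertip swept level along holder +x across the axis, its lowest point 20 to 26 mm above the axis, catches a wing standing within 45 degrees of upright and turns it until it slips under, about 90 degrees a stroke. Lower, a 29 mm thick finger jams between two wings.
- screw (a joint): Rotation of the thumbscrew, rad, growing as it is tightened (upper wings move along holder +x): 0 loosest; the jaw meets the stone at about 10.1, it comes up tight at about 10.3, and 10.5 is a hard stop. Loose, friction of 0.035 N m (1 to 2 N at a fingertip) resists; tight, it takes over 5 N and turns no further. It stays where it is left. At 10.5 one wing stands 10 degrees past upright towards holder +x, the others at 90 degree steps.
- lead_faces: The leading (opposite) faces of the four wings. Same origin as the screw head; turns with it.
- jaw: Black moving jaw 60 x 10 x 22 mm, driven along holder +y by the screw; origin on its clamping face, on the screw axis.
- whetstone: Loose sharpening stone 55 x 150 x 26 mm, reddish below, grey above, long side along the holder's y, lying on the holder's two rails between the jaws. Origin at the centre of its underside, 30 mm above the worktop; its top is 56 mm above the worktop. Up to about 10 mm of play along y until clamped.
- stone_seat (a point): Point on the holder where the centre of the stone's underside lies when it is clamped (fixed to the holder).
- garlic: Bystander: garlic bulb 48 x 50 x 51 mm, origin under its centre.
- salt_shaker: Bystander: salt shaker 44 mm across, 90 mm tall, origin under its centre.
- tin_sardines: Bystander: flat oblong tin 63 x 105 x 24 mm, origin under its centre.
- peeler: Bystander: dark green vegetable peeler 170 x 25 x 18 mm lying flat, origin under its centre.

How it is judged:
By the outcome, as a careful person would: the job done as asked, in the order asked, and still so for the second after the job is handed in, with the robot touching nothing.
It also fails if it takes over 58 s, if anything falls off the work surface, if the arm or the gripper's body presses on something with over 40 N, if the wrist force passes 120 N, or if a joint passes its speed limit or range.

### The arm

A 6-joint arm with a two-finger parallel gripper is mounted at the origin on a cart in front of the work surface, level with it; the furniture and walls round the work are solid. World frame = base frame: x ahead of the robot, y to its left, z up, the work surface at z = 0. Lengths are in m, angles in rad, forces in N, time in s.
With the tool pointing down it reaches from about 0.35 to 0.775 m from the base axis. Payload 5.5 kg.
Tool frame: the origin (TCP) lies midway between the tips of the shut fingers; the grasp point (between the pads) lies grip_point_offset behind it (grip_point_offset is the distance from the TCP to the grasp point, in m); z points along the fingers, y is the direction in which the jaws open and shut (so a half turn about z gives the same grasp; the last joint's range is limited). The gripper opens to 85 mm and grips with 20 to 120 N. Pads are 22 mm wide; open, the fingers measure 114 mm over their backs; the gripper's body (76 mm by 85 mm) begins 54 mm behind the grasp point. The pads swing forward as they close: fully open they stand 13 mm farther back than shut.
Start: joints at [-1.424, 0.313, 0.046, 1.304, 0, 1.431], TCP at [0.163, -0.552, 0.231] pointing down, gripper open.
Joint ranges: [-2.76, 2.76], [-0.86, 1.69], [-1.03, 1.26], [-2.2, 2.34], [-1.47, 1.5], [-3.14, 3.14]. Speed limits (rad/s): [2.57, 2.57, 3.14, 3.14, 3.14, 3.14].

### API

Orientations are given as a unit quaternion [w, x, y, z].
In Python, from workcell import * gives the robot as it stands.
- The arm moves only by the tool send_rows, never from a script. Its argument "series" is one flat list of numbers, 7 for each row, row after row: the shift along the tool's x, y, z in cm, then the turn, a rotation vector about the tool's x, y, z in degrees, then the opening, from 0 (shut) to 1 (fully open). A call has 1 to 10 rows; each row is the pose to reach, as a shift and turn from the pose commanded when the call began, along the tool's axes at that moment; what a row does not reach only later rows make up. A row lasts 1/12 s, in which the tool goes at most 41.7 mm and 7.16 degrees, less where a joint would pass 70% of its speed; a pose out of reach is approached as far as the arm can. A call with a gripper value outside its range is refused whole. The fingers move at their own pace and stop on an object; "newtons" is the grip in N (left out, the last holds). Time passes only in rows, so rows that repeat a pose let the fingers close. It gives the time, the measured TCP pose, the force and the opening at its end, in the units of the state.
- get_state(): the state, without advancing time (a new reading comes with each control period).
- read_camera(name): name is "side" or "top" or "wrist"; returns the picture (384x512x3 uint8, blue, green, red); there is no depth.
- camera_info(name): a dict with "K" (3x3 intrinsics, pixels), "xyz" and "attitude" of the camera in the world. Camera axes: x right, y down, z forward; pixel columns grow to the right and rows downward; lengths in m; the calibration is good to about 2 mm. The wrist camera is an equidistant fisheye: a pixel r from the principal point sees the ray r / f radians off the axis. A picture is of the moment at which its call begins: read the wrist's pose just before it. camera_info takes no time and is no camera call; for the wrist camera it gives the pose at the moment of the call.
- hand_in(): hands the job in, once; it reports no verdict.
Trained networks look in the newest picture that a camera, given by its name, has taken for a name from the list of things; names that differ only in an ending like _2 or _b are one class to them, and where a whole thing is asked for, a point or a joint stands for the part that bears it (a point fixed in the world has none). Each returns a list of dicts, best first, with "p" (0 to 1); they miss things now and then, are a little off and sometimes report something else, mostly with a low value. They report only what shows in the picture. A call takes as long as a camera call.
- silhouettes(camera, label): "pixels" (384x512 bool, what is visible of it) and "box" ([left, top, width, height] in pixels, round what is visible of it).
The state is a dict: "clock": time; "joint_pos": joint angles; "qvel": joint speeds; "tau": joint torques, N m; "tcp_pos": TCP position; "orientation": TCP orientation; "wrist_force": force on the tool from outside, world axes, zero at the start; "ft_torque": the same for the moment, N m; "finger_gap": finger opening in m.
Only numpy, scipy, OpenCV 4.12 (cv2) and the standard library are available. Lean on these libraries where they do the work, as an engineer would, in place of code of your own. Each camera call takes 0.05 s, during which the arm holds its last target. There are 200 camera calls.

## Working session

There is one attempt and no reset: what is moved stays moved. The work goes in short steps, Python scripts to look and compute and a tool call to move; the robot and the scene stay as the last step left them, time stands still between calls to the robot, and variables do not carry over. Pictures are saved under pics/ and viewed, about 8 in all and at most 12, crops included, and the job is handed in when it is done.

Besides the shell and the picture viewer there is one more tool, called after ">>>" as name(argument=value, ...), one argument or row to a line, values as JSON. send_rows: Moves the arm, as the interface text tells. Its arguments: {"type":"object","properties":{"series":{"type":"array"},"newtons":{"type":"number"}},"required":["series"]}

```bash
mkdir -p pics; ls; python3 - <<'E'
from workcell import *
import cv2, numpy as np
s=get_state(); print(s)
for c in ("side","top"):
    im=read_camera(c); cv2.imwrite(f"pics/{c}0.png",im)
    i=camera_info(c); print(c,i)
    for l in ("holder","screw_head","bridge","whetstone","jaw","garlic","salt_shaker","tin_sardines","peeler"):
        r=silhouettes(c,l)
        if r:
            m=r[0]["pixels"]; v,u=np.nonzero(m); print(l,round(r[0]["p"],2),r[0]["box"],u.mean().round(1),v.mean().round(1),cv2.minAreaRect(np.stack([u,v],1).astype(np.float32)))
a=np.hstack([cv2.imread("pics/side0.png"),cv2.imread("pics/top0.png")]); cv2.imwrite("pics/both0.png",cv2.resize(a,(800,300)))
E
```

```text
pics
{'clock': 0.0, 'joint_pos': array([-1.42363454e+00,  3.14002434e-01,  4.49656614e-02,  1.30359217e+00,
       -2.24417875e-05,  1.43116792e+00]), 'qvel': array([ 6.41102658e-04,  2.07228546e-03, -9.04995193e-04,  4.09042941e-05,
        4.95854884e-04,  2.82325661e-04]), 'tau': array([-7.10634285e-04, -4.80631149e+01,  2.98530900e+01,  1.92701683e-02,
       -1.48656750e-04,  3.31359081e-05]), 'tcp_pos': array([ 0.16254541, -0.55100989,  0.23040227]), 'orientation': array([-9.16260174e-04,  9.89736111e-01,  1.42904130e-01, -1.46722544e-05]), 'wrist_force': array([ 0.39206036,  0.62181254, -0.13182745]), 'ft_torque': array([-0.00212461,  0.04117299,  0.00035191]), 'finger_gap': 0.08528910680885288}
side {'K': array([[398.87396742,   0.        , 260.62235132],
       [  0.        , 398.87396742, 193.78297225],
       [  0.        ,   0.        ,   1.        ]]), 'xyz': array([ 0.50475847, -1.02281542,  0.51523273]), 'attitude': array([-0.51902722,  0.85449908, -0.02061684,  0.00412403])}
holder 0.84 [248.5, 183.8, 28.6, 41.8] 261.8 204.8 ((261.98358154296875, 202.34384155273438), 
[... 1940 characters left out ...]
4.1, 31.2] 204.4 194.6 ((205.0, 194.5), (29.0, 72.0), 90.0)
jaw 0.64 [242.1, 177.2, 47.0, 33.5] 270.9 193.6 ((267.0, 193.0), (30.0, 46.0), 90.0)
garlic 0.57 [341.5, 156.0, 21.6, 19.1] 351.2 165.0 ((351.0, 165.0), (20.0, 20.0), 90.0)
salt_shaker 0.74 [339.7, 205.2, 26.5, 18.0] 353.9 212.3 ((353.6802978515625, 212.01637268066406), (20.613937377929688, 26.887746810913086), 50.19443130493164)
tin_sardines 0.68 [326.8, 236.5, 48.6, 35.9] 348.1 252.9 ((348.3506164550781, 253.0601806640625), (51.33927917480469, 29.953279495239258), 14.931418418884277)
peeler 0.61 [245.8, 139.1, 69.6, 11.9] 288.1 144.8 ((280.9813537597656, 143.9730682373047), (11.107254028320312, 72.1335220336914), 88.9583740234375)
```

```bash
cat > h.py <<'E'
import numpy as np, cv2
from scipy.spatial.transform import Rotation as R
from workcell import *
def rot(q): return R.from_quat(np.roll(q,-1)).as_matrix()
def unproj(c,u,v,z):
    i=camera_info(c); d=rot(i["attitude"])@np.linalg.inv(i["K"])@[u,v,1]
    return i["xyz"]+d*(z-i["xyz"][2])/d[2]
def proj(c,p):
    i=camera_info(c); q=(np.atleast_2d(p)-i["xyz"])@rot(i["attitude"]); q=q@i["K"].T
    return q[:,:2]/q[:,2:]
E
python3 - <<'E'
from h import *
t=cv2.imread("pics/top0.png"); s=cv2.imread("pics/side0.png")
cv2.imwrite("pics/a.png",np.vstack([cv2.resize(t[120:290,150:400],(800,544))[:,:800]]))
cv2.imwrite("pics/b.png",cv2.resize(s[150:290,170:350],(771,600),interpolation=cv2.INTER_CUBIC))
for n,u,v,z in (("stone",205,194.5,.056),("shaker",353.7,212,.045),("garlic",351,165,.025),("tin",348.3,253,.024),("peeler",281,144,.018)): print(n,unproj("top",u,v,z).round(3))
for n,u,v,z in (("head",263.4,209.1,.048),("shaker",250,249,.045),("garlic",302,255.7,.025)): print(n,unproj("side",u,v,z).round(3))
E
```

```text
stone [ 0.531 -0.039  0.056]
shaker [ 0.503 -0.352  0.045]
garlic [ 0.609 -0.352  0.025]
tin [ 0.418 -0.344  0.024]
peeler [ 0.655 -0.198  0.018]
head [ 0.537 -0.203  0.048]
shaker [ 0.503 -0.359  0.045]
garlic [ 0.609 -0.36   0.025]
```

View pics/a.png

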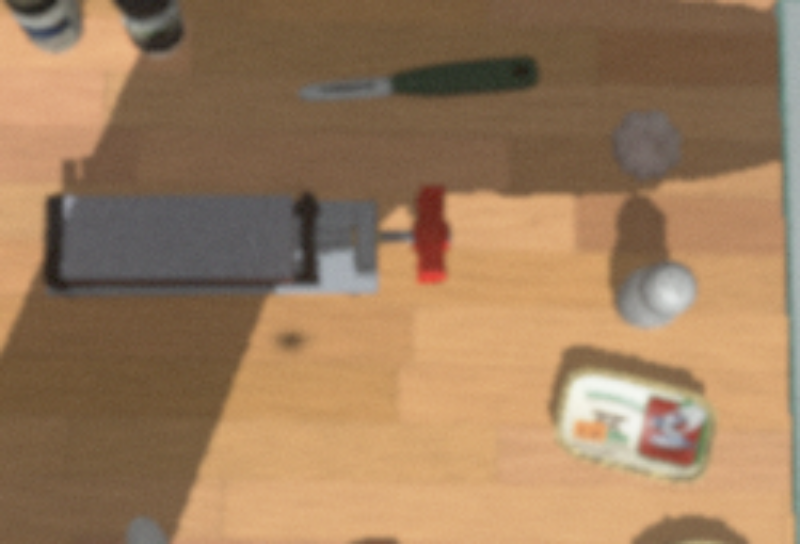

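View pics/b.png

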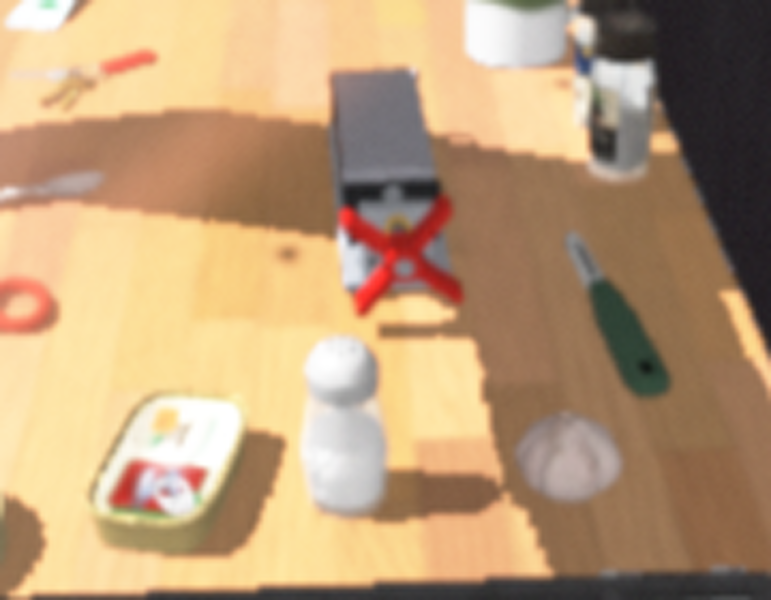

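The side view shows the red head as an X centred near pixel (264, 209), with wings at about ±45°. The peeler, garlic, shaker and tin all stand well clear. Next I'll fit the head pose.

```bash
cat >> h.py <<'E'
from scipy.optimize import minimize
def redmask(im,c):
    b,g,r=[im[...,k].astype(int) for k in range(3)]
    m=((r>110)&(r>2.2*g)&(r>2.2*b)) if c=="side" else ((r>85)&(r>2.2*g)&(r>2*b))
    u=np.zeros(m.shape,bool); u[(slice(165,230),slice(235,290)) if c=="side" else (slice(165,220),slice(268,305))]=1
    return m&u
def model(c,x,y,a,yaw):
    K=8; M=np.zeros((384*K,512*K),np.uint8); cy,sy=np.cos(yaw),np.sin(yaw)
    def conv(pts):
        p=np.array(pts); w=np.stack([x+cy*p[:,0]-sy*p[:,1],y+sy*p[:,0]+cy*p[:,1],.048+p[:,2]],1)
        cv2.fillConvexPoly(M,cv2.convexHull(((proj(c,w)+.5)*K).astype(np.int32)),255)
    for k in range(4):
        t=a+k*np.pi/2; e=np.array([np.sin(t),np.cos(t)]); n=np.array([e[1],-e[0]])
        conv([[*(q:=e*r+n*s)[:1],l,q[1]] for r,s in ((0,-.0035),(0,.0035),(.039,.0035),(.039,-.0035),(.042,0)) for l in (-.008,.008)])
    conv([[.011*np.cos(t),l,.011*np.sin(t)] for t in np.linspace(0,6.28,16) for l in (-.012,.012)])
    return cv2.resize(M,(512,384),interpolation=cv2.INTER_AREA)/255.
def fit(ims,x0,yaw,free=3):
    ms={c:cv2.GaussianBlur(redmask(i,c).astype(float),(0,0),.8) for c,i in ims.items()}
    def cost(p):
        q=list(p*[.01,.01,.2][-len(p):])
        q=q if len(p)==3 else list(x0[:2])+q
        return sum(((cv2.GaussianBlur(model(c,*q,yaw),(0,0),.8)-m)**2).sum() for c,m in ms.items())
    s=np.array([.01,.01,.2]); best=None
    for a0 in x0[2:]:
        p0=(np.array([*x0[:2],a0])/s)[3-free:]
        r=minimize(cost,p0,method="Nelder-Mead",options=dict(initial_simplex=np.vstack([p0]+[p0+d for d in np.eye(free)*.6]),xatol=.01,fatol=.01))
        if best is None or r.fun<best.fun: best=r
    return best.x*s[3-free:],best.fun,{c:m.sum() for c,m in ms.items()}
E
python3 - <<'E'
from h import *
ims={c:cv2.imread(f"pics/{c}0.png") for c in ("side","top")}
# yaw: base lower edge line & stone lower edge in top view, crop coordinates /3.2
f=lambda a,b,z: unproj("top",150+a/3.2,120+b/3.2,z)
for p,q,z in (((50,292),(376,292),.02),((64,197),(290,196),.056)):
    d=f(*p,z)-f(*q,z); print("yaw",np.degrees(np.arctan2(-d[0],d[1])))
for yaw in (-.02,0,.02,.04): 
    r=fit(ims,(.537,-.203,-.9,-.6,-.3),yaw); print(yaw,r[0][:2].round(4),np.degrees(r[0][2]),r[1:])
for c in ims:
    r=fit({c:ims[c]},(.537,-.203,-.9,-.6),0.0); print(c,r[0][:2].round(4),np.degrees(r[0][2]),r[1:])
s=get_state(); Rm=rot(s["orientation"]); print(Rm.round(3)); print((Rm.T@(np.array([.475,-.2,.16])-s["tcp_pos"])*100).round(2))
E
```

```text
yaw 1.3329032687995352
yaw 1.6273399577807182
-0.02 [ 0.5375 -0.2044] -52.25702296498783 (np.float64(65.48800054164514), {'side': np.float64(274.0000000000001), 'top': np.float64(207.00000000000006)})Traceback (most recent call last):
  File "<stdin>", line 8, in <module>
  File "h.py", line 36, in fit
    r=minimize(cost,p0,method="Nelder-Mead",options=dict(initial_simplex=np.vstack([p0]+[p0+d for d in np.eye(free)*.6]),xatol=.01,fatol=.01))
    res = _minimize_neldermead(fun, x0, args, callback, bounds=bounds,
                               **options)
    fxc = func(xc)
    fx = function(np.copy(x), *(wrapper_args + args))
  File "h.py", line 32, in cost
    return sum(((cv2.GaussianBlur(model(c,*q,yaw),(0,0),.8)-m)**2).sum() for c,m in ms.items())
  File "h.py", line 32, in <genexpr>
    return sum(((cv2.GaussianBlur(model(c,*q,yaw),(0,0),.8)-m)**2).sum() for c,m in ms.items())
                                  ~~~~~^^^^^^^^^^
  File "h.py", line 25, in model
    conv([[.011*np.cos(t),l,.011*np.sin(t)] for t in np.linspace(0,6.28,16) for l in (-.012,.012)])
    ~~~~^^^^^^^^^^^^^^^^^^^^^^^^^^^^^^^^^^^^^^^^^^^^^^^^^^^^^^^^^^^^^^^^^^^^^^^^^^^^^^^^^^^^^^^^^^^
  File "h.py", line 21, in conv
    cv2.fillConvexPoly(M,cv2.convexHull(((proj(c,w)+.5)*K).astype(np.int32)),255)
                                          ~~~~^^^^^
  File "h.py", line 9, in proj
    i=camera_info(c); q=(np.atleast_2d(p)-i["xyz"])@rot(i["attitude"]); q=q@i["K"].T
ValueError: time passes only in moves, steps and waits
```

```bash
sed -i 's/^def unproj/import functools, workcell\n@functools.lru_cache\ndef camera_info(c): return workcell.camera_info(c)\ndef unproj/' h.py
python3 - <<'E'
from h import *
ims={c:cv2.imread(f"pics/{c}0.png") for c in ("side","top")}
for c in ({**ims},{"side":ims["side"]},{"top":ims["top"]}):
    r=fit(c,(.537,-.203,-.9),.026); print(list(c),r[0][:2].round(4),np.degrees(r[0][2]).round(1),r[1])
s=get_state(); Rm=rot(s["orientation"]); print(s["clock"],Rm.round(3))
for p in ([.475,-.203,.231],[.475,-.203,.110],[.475,-.203,.071]): print((Rm.T@(np.array(p)-s["tcp_pos"])*100).round(2))
E
```

```text
['side', 'top'] [ 0.5374 -0.2044] -51.3 67.35737022251615
['side'] [ 0.5371 -0.2041] -50.9 26.94769748376532
['top'] [ 0.5391 -0.2046] -56.3 38.694809296457294
1.0 [[ 0.959  0.283  0.   ]
 [ 0.283 -0.959 -0.   ]
 [-0.     0.    -1.   ]]
[ 3.982e+01 -2.460e+01  3.000e-02]
[ 39.82 -24.6   12.13]
[ 39.82 -24.6   16.03]
```

>>> send_rows(
  series=[4,-2.5,0,0,0,3,0,8,-5,0,0,0,6,0,12,-7.5,0,0,0,9,0,16,-10,0,0,0,12,0,20,-12.5,0,0,0,15,0,23.5,-14.5,0,0,0,15,0,27,-16.7,0,0,0,15,0,30.5,-18.8,0,0,0,15,0,34,-21,0,0,0,15,0,37,-22.9,2,0,0,15,0],
  newtons=40,
)

```text
clock: 1.83
tcp_pos: [0.4415, -0.2417, 0.2205]
orientation: [0.002, 1.0, 0.013, 0.002]
wrist_force: [0.4, -1.2, -0.9]
finger_gap: -0.0005
```

```bash
cat > st.py <<'E'
from h import *
import sys
s=get_state(); Rm=rot(s["orientation"]); print(s["clock"],s["tcp_pos"].round(4),Rm[:,0].round(3),Rm[:,2].round(3),s["wrist_force"].round(2),s["finger_gap"].round(4))
for p in ([.472,-.203,.12],[.472,-.203,.071],[.475,-.203,.11]): print(p,(Rm.T@(np.array(p)-s["tcp_pos"])*100).round(2))
E
python3 st.py
```

```text
Traceback (most recent call last):
  File "st.py", line 3, in <module>
    s=get_state(); Rm=rot(s["orientation"]); print(s["clock"],s["tcp_pos"].round(4),Rm[:,0].round(3),Rm[:,2].round(3),s["wrist_force"].round(2),s["finger_gap"].round(4))
                                                                                                                                                ^^^^^^^^^^^^^^^^^^^^^
AttributeError: 'float' object has no attribute 'round'
```

>>> send_rows(
  series=[1,-1.2,3,0,0,0,0,2,-2.3,6,0,0,0,0,2,-2.3,9,0,0,0,0,2,-2.3,11,0,0,0,0,2,-2.3,13,0,0,0,0,2,-2.3,13.9,0,0,0,0,2,-2.3,13.9,0,0,0,0,2,-2.3,13.9,0,0,0,0],
)

```text
clock: 2.5
tcp_pos: [0.4585, -0.2193, 0.0794]
orientation: [-0.0, 1.0, 0.012, -0.0]
wrist_force: [0.5, 0.2, 1.0]
finger_gap: -0.0003
```

```bash
sed -i 's/,s\["finger_gap"\].round(4)//' st.py; python3 st.py
```

```text
2.5 [ 0.4585 -0.2193  0.0794] [ 1.     0.025 -0.   ] [-0.  0. -1.] [0.5  0.18 1.03]
[0.472, -0.203, 0.12] [ 1.39 -1.6  -4.06]
[0.472, -0.203, 0.071] [ 1.39 -1.6   0.84]
[0.475, -0.203, 0.11] [ 1.69 -1.59 -3.06]
```

>>> send_rows(
  series=[1,-1.6,0.8,0,0,0,0,2,-1.6,0.8,0,0,0,0,3,-1.6,0.8,0,0,0,0,4,-1.6,0.8,0,0,0,0,5,-1.6,0.8,0,0,0,0,6,-1.6,0.8,0,0,0,0,7,-1.6,0.8,0,0,0,0],
)

```text
clock: 3.08
tcp_pos: [0.523, -0.2052, 0.078]
orientation: [0.005, 1.0, 0.011, -0.005]
wrist_force: [-21.7, 4.1, 78.1]
finger_gap: 0.0002
```

```bash
python3 st.py; python3 - <<'E'
from h import *
im=read_camera("side"); cv2.imwrite("pics/s1.png",im)
cv2.imwrite("pics/s1c.png",cv2.resize(im[120:250,190:340],(690,598),interpolation=cv2.INTER_CUBIC))
E
```

```text
3.0833 [ 0.523  -0.2052  0.078 ] [ 1.     0.021 -0.01 ] [-0.01  -0.009 -1.   ] [-21.69   4.05  78.07]
[0.472, -0.203, 0.12] [-5.13 -0.29 -4.15]
[0.472, -0.203, 0.071] [-5.08 -0.34  0.75]
[0.475, -0.203, 0.11] [-4.82 -0.29 -3.15]
```

View pics/s1c.png

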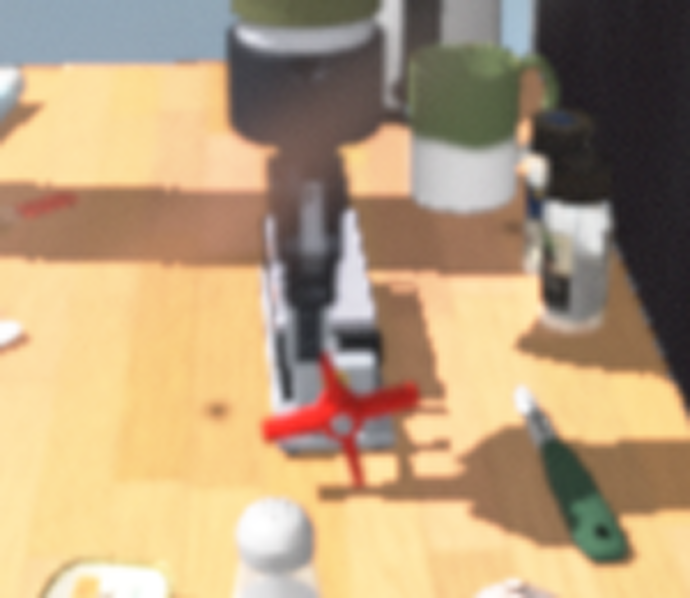

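```bash
python3 - <<'E'
from h import *
s=get_state();print(s["clock"],s["tcp_pos"],s["wrist_force"])
im=cv2.imread("pics/s1.png")
for c in [(.5371,-.2041,-.25)]:
    r=fit({"side":im},c,.026); print(r[0].round(4),np.degrees(r[0][2]),r[1])
P=lambda p:((proj("side",p)-[190,120])*4.6).round(0).tolist()
for p in ([.512,-.2195,.078],[.534,-.2195,.078],[.512,-.19,.078],[.5265,-.2127,.087],[.5375,-.2125,.048],[.5375,-.17,.058]): print(p,P(p))
t=read_camera("top"); w=read_camera("wrist"); cv2.imwrite("pics/t1.png",t)
cv2.imwrite("pics/tw1.png",np.hstack([cv2.resize(t[150:240,220:320],(400,360),interpolation=cv2.INTER_CUBIC),cv2.resize(w,(400,360))]))
E
```

```text
3.1333 [ 0.53248122 -0.20485178  0.08117189] [ 4.90077278  7.08735677 45.89446501]
[ 0.5376 -0.203  -0.2234] -12.799797449667015 51.94749119698619
[0.512, -0.2195, 0.078] [[288.0, 375.0]]
[0.534, -0.2195, 0.078] [[332.0, 374.0]]
[0.512, -0.19, 0.078] [[287.0, 348.0]]
[0.5265, -0.2127, 0.087] [[317.0, 352.0]]
[0.5375, -0.2125, 0.048] [[339.0, 419.0]]
[0.5375, -0.17, 0.058] [[335.0, 362.0]]
```

View pics/tw1.png

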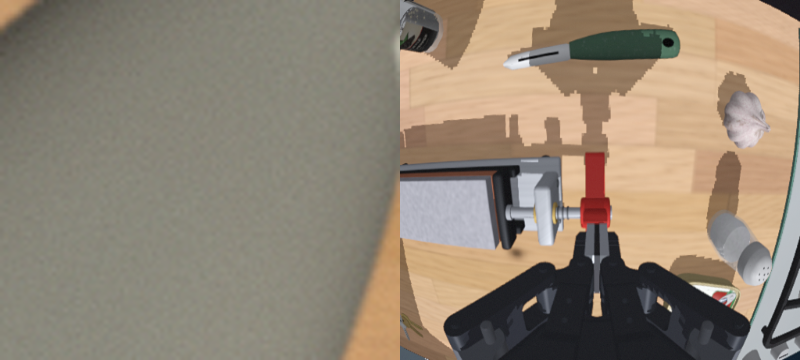

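The fingertip seems to have been commanded lower than I thought, because the arm was still lagging when I took the base pose. I'll lift and let it settle.

>>> send_rows(
  series=[0,0,-2,0,0,0,0,0,0,-5,0,0,0,0,0,0,-5,0,0,0,0,0,0,-5,0,0,0,0,0,0,-5,0,0,0,0,0,0,-5,0,0,0,0,0,0,-5,0,0,0,0],
)

```text
clock: 3.82
tcp_pos: [0.5276, -0.2013, 0.1201]
orientation: [-0.0, 1.0, 0.012, -0.001]
wrist_force: [0.3, -0.8, 0.6]
finger_gap: 0.0003
```

```bash
python3 st.py; python3 - <<'E'
from h import *
im=read_camera("side"); cv2.imwrite("pics/s2.png",im)
r=fit({"side":im},(.5375,-.203,-.2,.4,-.7),.026); print(r[0].round(4),np.degrees(r[0][2]),r[1])
E
python3 st.py
```

```text
3.8167 [ 0.5276 -0.2013  0.1201] [ 1.     0.025 -0.002] [-0.002  0.001 -1.   ] [ 0.28 -0.78  0.55]
[0.472, -0.203, 0.12] [-5.56  0.04  0.02]
[0.472, -0.203, 0.071] [-5.56  0.04  4.92]
[0.475, -0.203, 0.11] [-5.26  0.04  1.02]
[ 0.5371 -0.2028 -1.1881] -68.07337416366444 30.150979370706054
3.8667 [ 0.5276 -0.2012  0.1201] [ 1.     0.025 -0.002] [-0.002  0.001 -1.   ] [-0.05  0.59 -0.13]
[0.472, -0.203, 0.12] [-5.56  0.04  0.02]
[0.472, -0.203, 0.071] [-5.55  0.04  4.92]
[0.475, -0.203, 0.11] [-5.26  0.05  1.02]
```

>>> send_rows(
  series=[-0.5,0.1,1.5,0,0,0,0,-0.5,0.1,3,0,0,0,0,-0.5,0.1,4.2,0,0,0,0,-0.5,0.1,4.9,0,0,0,0,-0.5,0.1,4.9,0,0,0,0,-0.5,0.1,4.9,0,0,0,0,-0.5,0.1,4.9,0,0,0,0],
)

```text
clock: 4.45
tcp_pos: [0.5236, -0.2028, 0.0726]
orientation: [0.0, 1.0, 0.013, 0.0]
wrist_force: [0.3, 0.1, 0.3]
finger_gap: -0.0
```

>>> send_rows(
  series=[0.5,0,0,0,0,0,0,1.1,0,0,0,0,0,0,1.7,0,0,0,0,0,0,2.3,0,0,0,0,0,0,2.9,0,0,0,0,0,0],
)

```text
clock: 4.87
tcp_pos: [0.5528, -0.2019, 0.0723]
orientation: [0.0, 1.0, 0.013, -0.0]
wrist_force: [-1.7, 0.5, 0.6]
finger_gap: 0.0002
```

```bash
cat > look.py <<'E'
from h import *
import sys
n=sys.argv[1]; s=get_state(); print(s["clock"],s["tcp_pos"].round(4),s["wrist_force"].round(1))
im=read_camera("side"); cv2.imwrite(f"pics/{n}.png",im)
r=fit({"side":im},(.5373,-.203,-.2,.4,-.7),.026); a=np.degrees(r[0][2]); a=(a+45)%90-45
s=get_state(); print(r[0][:2].round(4),"wing",a.round(1),"/",(a-90).round(1),"cost",r[1].round(0),s["tcp_pos"].round(4),s["wrist_force"].round(1))
E
python3 look.py s3
```

```text
4.8667 [ 0.5528 -0.2019  0.0723] [-1.7  0.5  0.6]
[ 0.5372 -0.2036] wing -40.3 / -130.3 cost 41.0 [ 0.5541 -0.202   0.0723] [ 1.3 -0.2  0.1]
```

>>> send_rows(
  series=[0.7,0.1,0.1,0,0,0,0,1.4,0.1,0.1,0,0,0,0,2,0.1,0.1,0,0,0,0,2,0.1,0.1,0,0,0,0,2,0.1,-2,0,0,0,0,2,0.1,-4,0,0,0,0,0,0.1,-4.3,0,0,0,0,-4,0.1,-4.3,0,0,0,0,-8,0.1,-4.3,0,0,0,0,-8,0.1,-4.3,0,0,0,0],
)

```text
clock: 5.75
tcp_pos: [0.4634, -0.2016, 0.1131]
orientation: [-0.003, 1.0, 0.012, -0.005]
wrist_force: [-0.0, 0.7, -1.2]
finger_gap: -0.0003
```

```bash
python3 look.py s4
```

```text
5.75 [ 0.4634 -0.2016  0.1131] [-0.   0.7 -1.2]
[ 0.5371 -0.2035] wing -30.5 / -120.5 cost 36.0 [ 0.4675 -0.2032  0.1143] [ 0.4 -0.5  0.7]
```

>>> send_rows(
  series=[0.5,0,2,0,0,0,0,0.5,0,4,0,0,0,0,0.5,0,4.25,0,0,0,0,1,0,4.25,0,0,0,0,2,0,4.25,0,0,0,0,3,0,4.25,0,0,0,0,4,0,4.25,0,0,0,0,5,0,4.25,0,0,0,0,5.8,0,4.25,0,0,0,0,6.6,0,4.25,0,0,0,0],
)

```text
clock: 6.63
tcp_pos: [0.5392, -0.203, 0.0727]
orientation: [0.0, 1.0, 0.013, -0.0]
wrist_force: [-2.1, 0.3, -1.3]
finger_gap: 0.0001
```

```bash
python3 look.py s5
```

```text
6.6333 [ 0.5392 -0.203   0.0727] [-2.1  0.3 -1.3]
[ 0.5374 -0.2012] wing 30.6 / -59.4 cost 38.0 [ 0.5405 -0.2032  0.0727] [ 0.9 -0.9  0.2]
```

>>> send_rows(
  series=[0.9,0,0,0,0,0,0,1.8,0,0,0,0,0,0,2.6,0,0,0,0,0,0,3.4,0,0,0,0,0,0,3.4,0,0,0,0,0,0,3.4,0,-2,0,0,0,0,3.4,0,-4.2,0,0,0,0,1,0,-4.2,0,0,0,0,-3,0,-4.2,0,0,0,0,-6.5,0,-4.2,0,0,0,0],
)

```text
clock: 7.52
tcp_pos: [0.4725, -0.2048, 0.1149]
orientation: [0.0, 1.0, 0.013, 0.0]
wrist_force: [-0.6, -0.8, 0.5]
finger_gap: -0.0
```

>>> send_rows(
  series=[0,0,0,0,0,0,0,0,0,2,0,0,0,0,0,0,4.2,0,0,0,0,0,0,4.2,0,0,0,0,1,0,4.2,0,0,0,0,2,0,4.2,0,0,0,0,3,0,4.2,0,0,0,0,4,0,4.2,0,0,0,0,5,0,4.2,0,0,0,0,6,0,4.2,0,0,0,0],
)

```text
clock: 8.35
tcp_pos: [0.5347, -0.2032, 0.0731]
orientation: [0.0, 1.0, 0.013, 0.0]
wrist_force: [-2.3, -0.2, -0.1]
finger_gap: 0.0002
```

```bash
python3 look.py s6
```

```text
8.35 [ 0.5347 -0.2032  0.0731] [-2.3 -0.2 -0.1]
[ 0.5374 -0.1999] wing 22.3 / -67.7 cost 37.0 [ 0.5365 -0.2034  0.073 ] [ 0.9 -0.3  0.9]
```

>>> send_rows(
  series=[0.9,0,0.1,0,0,0,0,1.8,0,0.1,0,0,0,0,2.7,0,0.1,0,0,0,0,3.8,0,0.1,0,0,0,0,3.8,0,0.1,0,0,0,0,3.8,0,-2,0,0,0,0,3.8,0,-4.2,0,0,0,0,1,-0.2,-4.2,0,0,0,0,-3,-0.2,-4.2,0,0,0,0,-6,-0.2,-4.2,0,0,0,0],
)

```text
clock: 9.23
tcp_pos: [0.4716, -0.2025, 0.1149]
orientation: [0.0, 1.0, 0.013, -0.0]
wrist_force: [-1.7, 0.5, 0.5]
finger_gap: -0.0002
```

>>> send_rows(
  series=[0,0,0,0,0,0,0,0,0,2,0,0,0,0,0,0,4.3,0,0,0,0,0,0,4.3,0,0,0,0,1,0,4.3,0,0,0,0,2,0,4.3,0,0,0,0,3,0,4.3,0,0,0,0,4,0,4.3,0,0,0,0,5,0,4.3,0,0,0,0,6,0,4.3,0,0,0,0],
)

```text
clock: 10.07
tcp_pos: [0.5346, -0.2012, 0.0721]
orientation: [0.0, 1.0, 0.013, 0.0]
wrist_force: [-1.8, 0.3, -0.9]
finger_gap: 0.0002
```

```bash
python3 look.py s7
```

```text
10.0667 [ 0.5346 -0.2012  0.0721] [-1.8  0.3 -0.9]
[ 0.5371 -0.1979] wing 23.1 / -66.9 cost 38.0 [ 0.5364 -0.2014  0.072 ] [ 1.9 -0.3  0.9]
```

>>> send_rows(
  series=[0.9,0,0,0,0,0,0,1.8,0,0,0,0,0,0,2.7,0,0,0,0,0,0,3.8,0,0,0,0,0,0,3.8,0,0,0,0,0,0,3.8,0,-2,0,0,0,0,3.8,0,-4.3,0,0,0,0,1,-0.2,-4.3,0,0,0,0,-3,-0.2,-4.3,0,0,0,0,-6,-0.2,-4.3,0,0,0,0],
)

```text
clock: 10.95
tcp_pos: [0.4716, -0.2006, 0.1149]
orientation: [0.0, 1.0, 0.013, 0.0]
wrist_force: [-0.2, 0.1, 0.4]
finger_gap: 0.0001
```

>>> send_rows(
  series=[0,0,0,0,0,0,0,0,0,2,0,0,0,0,0,0,4.3,0,0,0,0,0,0,4.3,0,0,0,0,1,0,4.3,0,0,0,0,2,0,4.3,0,0,0,0,3,0,4.3,0,0,0,0,4,0,4.3,0,0,0,0,5,0,4.3,0,0,0,0,6,0,4.3,0,0,0,0],
)

```text
clock: 11.78
tcp_pos: [0.5304, -0.1996, 0.0717]
orientation: [0.001, 1.0, 0.012, -0.004]
wrist_force: [-32.8, -6.8, 17.5]
finger_gap: 0.0001
```

```bash
python3 look.py s8
```

```text
11.7833 [ 0.5304 -0.1996  0.0717] [-32.8  -6.8  17.5]
[ 0.5374 -0.1976] wing 12.0 / -78.0 cost 43.0 [ 0.5293 -0.1998  0.0714] [-18.7  -3.2  17.8]
```

It came up hard with the wing about 11° past upright, which matches the end position. I'll back off straight away, lift clear and verify.

>>> send_rows(
  series=[-1.5,0,0,0,0,0,0,-3,0,0,0,0,0,0,-4.5,0,0,0,0,0,0,-6,0,-2,0,0,0,0,-7,0,-6,0,0,0,0,-9,0,-10,0,0,0,0,-12,3,-12,0,0,0,0,-15,6,-12,0,0,0,0,-18,9,-12,0,0,0,0,-18,9,-12,0,0,0,0],
)

```text
clock: 12.67
tcp_pos: [0.3538, -0.2981, 0.1933]
orientation: [0.002, 1.0, 0.01, 0.001]
wrist_force: [0.3, 1.2, 0.2]
finger_gap: 0.0
```

```bash
python3 look.py s9; python3 - <<'E'
from h import *
t=read_camera("top"); s=cv2.imread("pics/s9.png"); cv2.imwrite("pics/t9.png",t)
r=fit({"side":s,"top":t},(.5373,-.198,.2),.026); print(r[0],np.degrees(r[0][2]))
t0=cv2.imread("pics/top0.png")
for l in ("whetstone","jaw","garlic","salt_shaker","tin_sardines","peeler"):
    q=silhouettes("top",l)
    if q:
        v,u=np.nonzero(q[0]["pixels"]); print(l,q[0]["box"],u.mean().round(1),v.mean().round(1))
cv2.imwrite("pics/f.png",np.vstack([cv2.resize(t[150:240,150:400],(800,288),interpolation=cv2.INTER_CUBIC),cv2.resize(s[150:255,190:340],(800,560),interpolation=cv2.INTER_CUBIC)[:312]]))
cv2.imwrite("pics/g.png",np.vstack([cv2.resize(np.hstack([t0[170:220,155:305],t[170:220,155:305]]),(800,134),interpolation=cv2.INTER_CUBIC),cv2.resize(s[150:240,190:340],(750,450),interpolation=cv2.INTER_CUBIC).copy() if 0 else cv2.copyMakeBorder(cv2.resize(s[150:240,190:340],(750,450),interpolation=cv2.INTER_CUBIC),0,0,0,50,0)]))
E
```

```text
12.6667 [ 0.3538 -0.2981  0.1933] [0.3 1.2 0.2]
[ 0.5374 -0.197 ] wing 0.3 / -89.7 cost 39.0 [ 0.3542 -0.2973  0.1927] [-0.4 -0.6 -0.6]
[ 0.53747204 -0.19821078  0.00381382] 0.21851593367392233
whetstone [167.2, 181.7, 74.0, 31.6] 204.1 194.8
jaw [238.6, 174.6, 48.8, 38.0] 270.6 192.9
garlic [344.0, 156.6, 20.3, 20.4] 351.0 165.0
salt_shaker [341.9, 202.6, 26.2, 19.7] 354.2 212.1
tin_sardines [325.3, 239.6, 47.4, 26.2] 345.5 250.5
peeler [244.3, 140.7, 73.6, 11.1] 285.5 145.0
```

View pics/g.png

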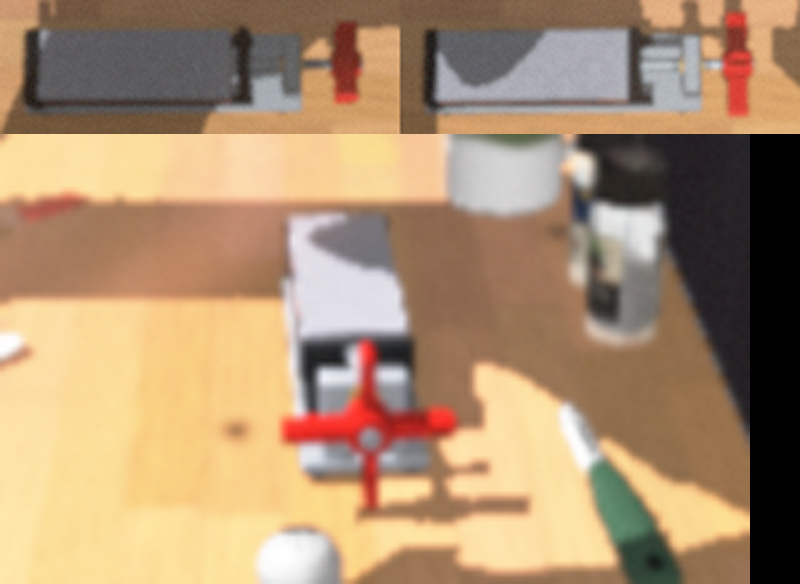

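```bash
python3 - <<'E'
from workcell import *
print(hand_in())
E
```

```text
the job is handed in; nothing more can be done
None
```

I tightened the thumbscrew with the shut fingertip until it came up hard, then pulled the arm clear and handed the job in at about 12.8 s. The jaw now looks closed against the stone.

**Evidence that it is tight:**
- The last stroke stopped dead with a wing about 11° past upright.
- After I backed off, the wing settled at about 0°, which corresponds to a screw angle of about 10.3 rad.
- The head had moved 6–7 mm towards the bridge. It fits within about 3 mm of where it should be when tight, but on the far side.
- I did not make a separate light push to confirm.

**Surroundings:** In the top camera the stone, garlic, salt shaker and peeler are where they were, within a few pixels. The tin's centre read about 3–4 px off with a different outline. I put that down to detection noise because the arm never came near it, but I did not check it separately.

**What went less well:**
- **First stroke:** it started with a wing at −51°, outside the catchable range. The fingertip rode up over the wing tip, with about 78 N vertical at the wrist (limit 120 N). I lifted off, re-measured and carried on; the wing was found further round.
- **Last stroke:** the screw started part-way round, about 3 rad rather than 0, so it came tight two strokes sooner than I had counted. The fingertip pressed at about 33 N sideways for a moment, more than the gentle stop I had intended.

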